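Find the empty tea tins by feel and push them into the recycling crate

TASK

Two of the four identical tea tins on the low shelf are empty, and only their weight gives them away: nudge the tins gently to feel which two slide easily, and push those two off the shelf's far edge so that they drop into the wooden recycling crate behind. Leave the two full tins standing on the shelf, shifted by no more than about 3 cm, and do not disturb the kettle, bowls, jar, measuring cup or spoon.

Things in the scene. Friction and masses are not known exactly. Their poses are not given: they have to be found in the camera images.
- shelf: fixed low wooden shelf on the counter, 180 mm deep (its x, pointing away from the robot to the crate), 560 mm long (its y), top surface 100 mm above the counter; origin on the counter under its middle, z up. The tins stand in a row along its y, about 130 mm apart, 20 to 60 mm behind the edge nearest the robot.
- crate: fixed open wooden slatted recycling crate, 210 mm (x) by 560 mm (y) outside, 85 mm tall, walls 7 mm; its axes are nearly along the shelf's; origin at the centre of its underside. Its rim is 15 mm below the shelf's top and its near wall stands 2 to 12 mm from the shelf's far edge, so a tin pushed over that edge tips into it.
- tin_a_mid (a point): middle of one of four identical closed tea tins, 33 mm above its underside, z up. A box 110 mm (its x) by 90 mm (its y) by 66 mm tall, red with a pale band and a red lid, standing on the shelf, its x within 0.1 rad of the shelf's x. Too wide to pick up easily; it slides when pushed. Two are full, two empty; neither look nor letter tells which.
- tin_b_mid (a point): middle of one of four identical closed tea tins, 33 mm above its underside, z up. A box 110 mm (its x) by 90 mm (its y) by 66 mm tall, red with a pale band and a red lid, standing on the shelf, its x within 0.1 rad of the shelf's x. Too wide to pick up easily; it slides when pushed. Two are full, two empty; neither look nor letter tells which.
- tin_c_mid (a point): middle of one of four identical closed tea tins, 33 mm above its underside, z up. A box 110 mm (its x) by 90 mm (its y) by 66 mm tall, red with a pale band and a red lid, standing on the shelf, its x within 0.1 rad of the shelf's x. Too wide to pick up easily; it slides when pushed. Two are full, two empty; neither look nor letter tells which.
- tin_d_mid (a point): middle of one of four identical closed tea tins, 33 mm above its underside, z up. A box 110 mm (its x) by 90 mm (its y) by 66 mm tall, red with a pale band and a red lid, standing on the shelf, its x within 0.1 rad of the shelf's x. Too wide to pick up easily; it slides when pushed. Two are full, two empty; neither look nor letter tells which.
- tin_a: the same tin as point tin_a_mid; origin at the centre of its underside. A full tin weighs about 0.9 kg and needs roughly 5 to 14 N to slide; an empty one weighs about 0.15 kg and needs less than 3 N.
- tin_b: the same tin as point tin_b_mid; origin at the centre of its underside. A full tin weighs about 0.9 kg and needs roughly 5 to 14 N to slide; an empty one weighs about 0.15 kg and needs less than 3 N.
- tin_c: the same tin as point tin_c_mid; origin at the centre of its underside. A full tin weighs about 0.9 kg and needs roughly 5 to 14 N to slide; an empty one weighs about 0.15 kg and needs less than 3 N.
- tin_d: the same tin as point tin_d_mid; origin at the centre of its underside. A full tin weighs about 0.9 kg and needs roughly 5 to 14 N to slide; an empty one weighs about 0.15 kg and needs less than 3 N.
- kettle: tall cream kettle, 160 mm across the base, 240 mm tall, wooden handle; a bystander; origin under its middle.
- bowls: nest of three steel bowls, 170 mm across, 84 mm tall; a bystander; origin under its middle.
- jar: glass jar with flip-top lid and metal clasp, 96 mm across, 132 mm tall; a bystander; origin under its middle.
- measuring_cup: blue plastic measuring cup, 84 mm across, 75 mm tall, with a handle reaching 116 mm from its middle; a bystander; origin under its middle.
- spoon: wooden spoon, 220 mm long, lying flat on the counter left of the shelf; a bystander; origin under its middle.
Mind the look-alikes: they are no part of the job. Leave any orange or purple look-alike of the tin_c alone. Leave any pink or yellow look-alike of the tin_a alone.

How it is judged (in metres and radians):
At the end, for the whole second after the job is handed in: The two empty tins are at rest in the crate (their middles inside the crate's walls and less than 80 mm above the counter, each pressing on the crate with 0.3 to 4.5 N, about its own small weight); the other two tins are at rest, upright within 0.1 rad and within 40 mm of where they started (((x of tin_a_mid in the frame of crate between -0.1 and 0.1 m and y of tin_a_mid in the frame of crate between -0.275 and 0.275 m and height (world z) of tin_a_mid below 0.08 m and contact force between tin_a and crate between 0.3 and 4.5 N) or (distance of tin_a_mid from where it was at the start of the episode below 0.04 m and angle between tin_a_mid's own z axis and vertical below 0.1 rad)) and linear speed of each of tin_a, tin_b, tin_c, tin_d below 0.03 m/s and ((x of tin_b_mid in the frame of crate between -0.1 and 0.1 m and y of tin_b_mid in the frame of crate between -0.275 and 0.275 m and height (world z) of tin_b_mid below 0.08 m and contact force between tin_b and crate between 0.3 and 4.5 N) or (distance of tin_b_mid from where it was at the start of the episode below 0.04 m and angle between tin_b_mid's own z axis and vertical below 0.1 rad)) and ((x of tin_c_mid in the frame of crate between -0.1 and 0.1 m and y of tin_c_mid in the frame of crate between -0.275 and 0.275 m and height (world z) of tin_c_mid below 0.08 m and contact force between tin_c and crate between 0.3 and 4.5 N) or (distance of tin_c_mid from where it was at the start of the episode below 0.04 m and angle between tin_c_mid's own z axis and vertical below 0.1 rad)) and ((x of tin_d_mid in the frame of crate between -0.1 and 0.1 m and y of tin_d_mid in the frame of crate between -0.275 and 0.275 m and height (world z) of tin_d_mid below 0.08 m and contact force between tin_d and crate between 0.3 and 4.5 N) or (distance of tin_d_mid from where it was at the start of the episode below 0.04 m and angle between tin_d_mid's own z axis and vertical below 0.1 rad)) and (height (world z) of each of tin_a_mid, tin_b_mid below 0.08 m or height (world z) of each of tin_a_mid, tin_c_mid below 0.08 m or height (world z) of each of tin_a_mid, tin_d_mid below 0.08 m or height (world z) of each of tin_b_mid, tin_c_mid below 0.08 m or height (world z) of each of tin_b_mid, tin_d_mid below 0.08 m or height (world z) of each of tin_c_mid, tin_d_mid below 0.08 m)); the robot touches nothing.
It fails at once if kettle moved more than 30 mm (distance of kettle from where it was at the start of the episode above 0.03 m).
It fails at once if bowls moved more than 30 mm (distance of bowls from where it was at the start of the episode above 0.03 m).
It fails at once if jar moved more than 30 mm (distance of jar from where it was at the start of the episode above 0.03 m).
It fails at once if measuring cup moved more than 30 mm (distance of measuring_cup from where it was at the start of the episode above 0.03 m).
It fails at once if spoon moved more than 30 mm (distance of spoon from where it was at the start of the episode above 0.03 m).
It also fails if it takes over 72 s, if anything falls off the work surface, if the arm or the gripper's body presses on something with over 40 N, if the wrist force passes 120 N, or if a joint passes its speed limit or range.

ROBOT

A 6-joint arm with a two-finger parallel gripper is mounted at the origin on the work surface. World frame = base frame: x ahead of the robot, y to its left, z up, the work surface at z = 0. Lengths are in mm, angles in degrees, forces in N, time in s.
With the tool pointing down it reaches from about 325 to 900 mm from the base axis. Payload 6.1 kg.
Tool frame: the origin (TCP) lies at the very end of the fingers, on their centre line; the grasp point (between the pads) lies 19 mm behind it; z points along the fingers, y is the direction in which the jaws open and shut (so a half turn about z gives the same grasp; the last joint's range is limited). The gripper opens to 87 mm and grips with 3 to 60 N. Pads are 19 mm wide; open, the fingers measure 117 mm over their backs; the gripper's body (75 mm by 190 mm) begins 51 mm behind the grasp point.
Start: joints at [56.603, 12.628, 87.462, -0, 79.91, -7.225], TCP at [275.671, 560.911, 196.838] pointing down, gripper open.
Joint ranges: [-170.65, 170.65], [-52.31, 119.04], [5.05, 147.46], [-71.25, 251.25], [11.57, 151.72], [-153.62, 153.62]. Speed limits (degrees/s): [147.25, 147.25, 172.46, 180, 180, 180].

INTERFACE

Orientations are given as [roll, pitch, yaw] about the fixed x, y, z axes, in that order (R = Rz(yaw) Ry(pitch) Rx(roll)).
In Python, from cell import * gives the robot as it stands.
- The arm moves only by the tool carry_out, never from a script. Its argument "motion" is a list of rows, each a list of 7 numbers: the turn, a rotation vector about the tool's x, y, z in rad, then the shift along the tool's x, y, z in mm, then the finger opening in mm, from 0 to 87. In form: [[rx, ry, rz, dx, dy, dz, grip], ...]. A call has 1 to 12 rows; each row shifts and turns the pose as measured when the row begins, along the tool's axes as they then stand; what a row does not reach is not made up. A row lasts 1/10 s, in which the tool goes at most 50 mm and 8.59 degrees, less where a joint would pass 70% of its speed; a pose out of reach is approached as far as the arm can. A call is refused whole if a number of a shift passes 50 or a number of a turn 0.15, either way. A call with a gripper value outside its range is refused whole. The fingers move at their own pace and stop on an object; "force" is the grip in N (left out, the last holds). Time passes only in rows, so rows that do not move let the fingers close. It gives the time, the measured TCP pose, the force and the opening at its end, in the units of the state.
- read_state(): the state, without advancing time (a new reading comes with each control period).
- get_image(name): name is "scene" or "top" or "wrist"; returns the picture (384x512x3 uint8, red, green, blue); there is no depth.
- camera_model(name): a dict with "fx", "fy", "cx", "cy" (pixels), "position" and "orientation" of the camera in the world. Camera axes: x right, y down, z forward; pixel columns grow to the right and rows downward; lengths in mm; the calibration is good to about 2 mm. A picture is of the moment at which its call begins: read the wrist's pose just before it. camera_model takes no time and is no camera call; for the wrist camera it gives the pose at the moment of the call.
- job_done(): hands the job in, once; it reports no verdict.
Trained networks look in the newest picture that a camera, given by its name, has taken for a name from the list of things; names that differ only in an ending like _2 or _b are one class to them, and where a whole thing is asked for, a point or a joint stands for the part that bears it (a point fixed in the world has none). Each returns a list of dicts, best first, with "conf" (0 to 1); they miss things now and then, are a little off and sometimes report something else, mostly with a low value. They report only what shows in the picture. A call takes as long as a camera call. They do not tell look-alikes from the thing itself.
- search_frame(camera, target): "position" ([column, row] in pixels, amid what is visible of it).
- outline_of(camera, target): "pixels" (384x512 bool, what is visible of it) and "position" ([column, row] in pixels, amid what is visible of it).
The state is a dict: "clock": time; "qpos": joint angles; "qd": joint speeds; "joint_torque": joint torques, N m; "ee_pos": TCP position; "ee_rot": TCP orientation; "force": force on the tool from outside, world axes, zero at the start; "ft_torque": the same for the moment, N m; "opening": opening from 0.0 (shut) to 1.0 (fully open).
Only numpy, scipy, OpenCV 4.12 (cv2) and the standard library are available. Lean on these libraries where they do the work, as an engineer would, in place of code of your own. Each camera call takes 0.05 s, during which the arm holds its last target.

## Working session

There is one attempt and no reset: what is moved stays moved. The work goes in short steps, Python scripts to look and compute and a tool call to move; the robot and the scene stay as the last step left them, time stands still between calls to the robot, and variables do not carry over. Pictures are saved under pics/ and viewed, and the job is handed in when it is done.

Besides the shell and the picture viewer there is one more tool, called after "Call:" as a command line: name --pt "numbers of a row" for each row, then --argument value for the rest. carry_out: Moves the arm, as the interface text tells. Its arguments: {"type":"object","properties":{"motion":{"type":"array"},"force":{"type":"number"}},"required":["motion"]}

```bash
mkdir -p pics; ls
python3 - <<'E'
from cell import *
import cv2
s=read_state();print({k:s[k] for k in('clock','ee_pos','ee_rot','force','opening')})
for n in('scene','top'):
    im=get_image(n);cv2.imwrite(f'pics/{n}0.png',im[:,:,::-1]);print(n,camera_model(n))
    for t in ('tin_a','kettle','jar','bowls','measuring_cup','spoon','crate','shelf'):
        print(t,[(list(map(int,d['position'])),round(d['conf'],2)) for d in search_frame(n,t)])
E
```

```text
pics
{'clock': 0.0, 'ee_pos': array([275.29659268, 560.33971317, 195.7277949 ]), 'ee_rot': array([-1.79887850e+02, -1.39784906e-02,  1.53828158e+02]), 'force': array([ 1.16336245, -1.01149265,  0.05838488]), 'opening': 0.99756316978118}
scene {'fx': 394.1454867618, 'fy': 394.1454867618, 'cx': 258.2428499317376, 'cy': 194.07225635211037, 'position': array([1512.74372338,  577.68147477,  966.26055253]), 'orientation': array([-126.38075808,   -0.84330163,  120.69168117])}
tin_a [([309, 204], 0.92), ([240, 184], 0.92), ([279, 197], 0.88), ([230, 160], 0.69), ([264, 172], 0.68), ([213, 174], 0.58), ([353, 208], 0.56), ([161, 158], 0.52)]
kettle [([404, 261], 0.97), ([241, 184], 0.55)]
jar [([142, 177], 0.8), ([404, 216], 0.34), ([269, 209], 0.27)]
bowls [([163, 153], 0.86), ([369, 246], 0.3)]
measuring_cup [([404, 217], 0.69), ([311, 206], 0.66)]
spoon [([367, 247], 0.57)]
crate [([239, 247], 0.92)]
shelf []
top {'fx': 401.77715820884674, 'fy': 401.77715820884674, 'cx': 246.91317812847421, 'cy': 191.18870123727459, 'position': array([ 223.19167785,   -4.99149443, 1733.31734682]), 'orientation': array([-1.69399693e+02,  1.34956101e-01, -9.02001940e+01])}
tin_a [([259, 190], 0.96), ([314, 254], 0.91), ([193, 198], 0.88), ([293, 190], 0.65), ([270, 240], 0.65), ([332, 220], 0.62), ([173, 250], 0.56)]
kettle [([113, 190], 0.93)]
jar [([356, 173], 0.65)]
bowls [([382, 221], 0.72)]
measuring_cup [([122, 245], 0.74), ([291, 192], 0.7)]
spoon [([290, 186], 0.73), ([149, 213], 0.61), ([260, 191], 0.39), ([114, 188], 0.28)]
crate [([112, 188], 0.33)]
shelf [([246, 205], 0.72)]
```

View pics/scene0.png

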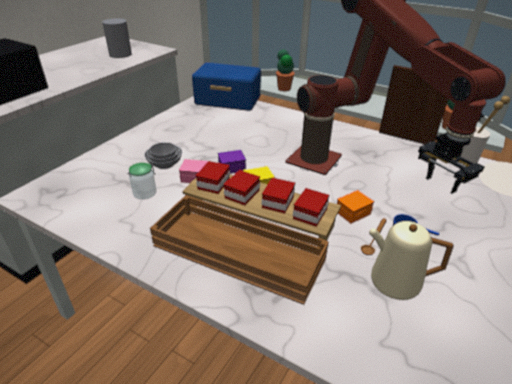

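View pics/top0.png

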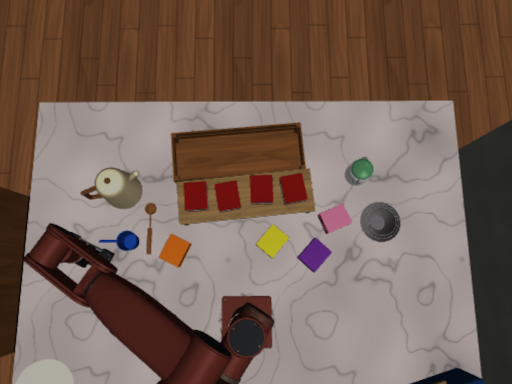

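The scene shows four red tins on the shelf (top view near (196,195), (228,196), (262,189) and (293,188)), with the crate behind them. The orange, yellow, purple and pink look-alikes are on the counter. I'll measure next.

```bash
cat > h.py <<'E'
from cell import *
import cv2, numpy as np
from scipy.spatial.transform import Rotation as R
def ray(m,uv):
    d=np.array([(uv[0]-m['cx'])/m['fx'],(uv[1]-m['cy'])/m['fy'],1.])
    return np.array(m['position']),R.from_euler('xyz',m['orientation'],degrees=True).as_matrix()@d
def atz(m,uv,z):
    p,d=ray(m,uv);return p+d*(z-p[2])/d[2]
def tri(m1,a,m2,b):
    p,d=ray(m1,a);q,e=ray(m2,b);d/=np.linalg.norm(d);e/=np.linalg.norm(e)
    t=np.linalg.lstsq(np.c_[d,-e],q-p,rcond=None)[0]
    return (p+t[0]*d+q+t[1]*e)/2,np.linalg.norm(p+t[0]*d-q-t[1]*e)
def proj(m,P):
    M=R.from_euler('xyz',m['orientation'],degrees=True).as_matrix();c=M.T@(np.array(P)-m['position'])
    return np.array([m['fx']*c[0]/c[2]+m['cx'],m['fy']*c[1]/c[2]+m['cy']])
def redmask(im):
    h=cv2.cvtColor(im,cv2.COLOR_RGB2HSV)
    return (((h[...,0]<5)|(h[...,0]>174))&(h[...,1]>190)&(h[...,2]>80)).astype(np.uint8)
E
python3 - <<'E'
from h import *
for n in('top','scene'):
    im=get_image(n);m=camera_model(n);rm=redmask(im)
    k,l,st,c=cv2.connectedComponentsWithStats(rm)
    for i in range(1,k):
        if st[i,4]>60:
            r=cv2.minAreaRect(np.argwhere(l==i)[:,::-1].astype(np.float32))
            print(n,st[i],c[i].round(1),r, atz(m,c[i],166).round() if 1 else '')
    b=cv2.resize(im[130:260,150:350] if n=='scene' else im[110:240,150:340],None,fx=4,fy=4,interpolation=cv2.INTER_CUBIC)
    cv2.imwrite(f'pics/{n}z.png',b[:,:,::-1])
m=camera_model('top')
# shelf corners (rough) and crate
for uv in((178,184),(312,170),(315,211),(182,223)): print('shelf',atz(m,uv,100).round())
for uv in((172,134),(301,125),(304,168),(175,178)): print('crate',atz(m,uv,85).round())
E
```

```text
top [280 173  27  30 575] [293.3 187.7] ((293.2662658691406, 187.7247314453125), (26.851106643676758, 22.22014045715332), 77.73522186279297) [ 530. -187.  166.]
top [250 175  23  27 571] [261.3 188.3] ((261.1622619628906, 188.23207092285156), (26.453269958496094, 21.41455078125), 87.51044464111328) [528. -59. 166.]
top [215 181  26  30 584] [227.2 195.2] ((227.10739135742188, 195.27517700195312), (26.87879753112793, 21.896949768066406), 79.99201965332031) [501.  76. 166.]
top [184 182  23  28 577] [195.1 195.3] ((195.12429809570312, 195.3618621826172), (26.805004119873047, 21.549121856689453), 86.98721313476562) [501. 203. 166.]
scene [197 162  32  22 398] [212.7 171.3] ((212.2635955810547, 171.35101318359375), (27.99555015563965, 20.9832820892334), 15.5241117477417) [ 539. -182.  166.]
scene [224 170  35  23 430] [241.1 181.2] ((240.44520568847656, 181.97946166992188), (29.37732696533203, 22.120777130126953), 20.556045532226562) [538. -59. 166.]
scene [263 179  31  22 446] [278.3 189.2] ((277.7746887207031, 188.94635009765625), (27.331222534179688, 18.622289657592773), 13.392496109008789) [511.  78. 166.]
scene [295 189  33  27 501] [311.5 201.2] ((311.30767822265625, 200.4615478515625), (25.303081512451172, 24.0627384185791), 29.744882583618164) [513. 205. 166.]
shelf [560. 284. 100.]
shelf [ 618. -274.  100.]
shelf [ 445. -281.  100.]
shelf [398. 263. 100.]
crate [783. 318.  85.]
crate [ 821. -236.   85.]
crate [ 630. -243.   85.]
crate [589. 300.  85.]
```

View pics/topz.png

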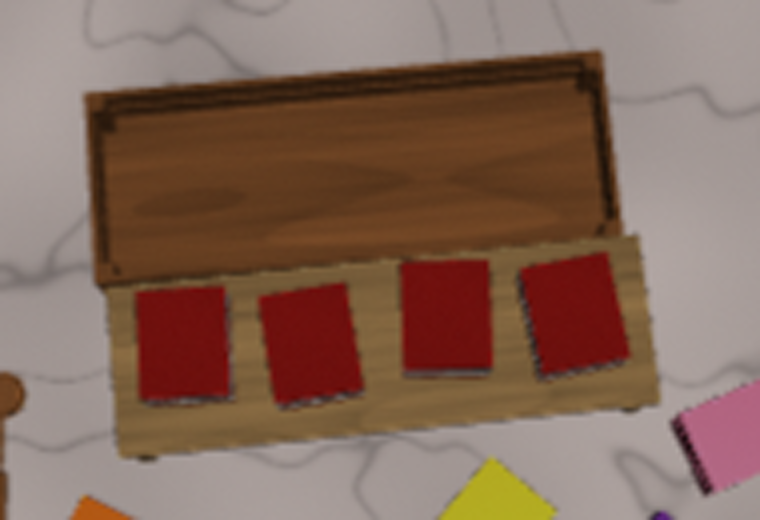

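View pics/scenez.png

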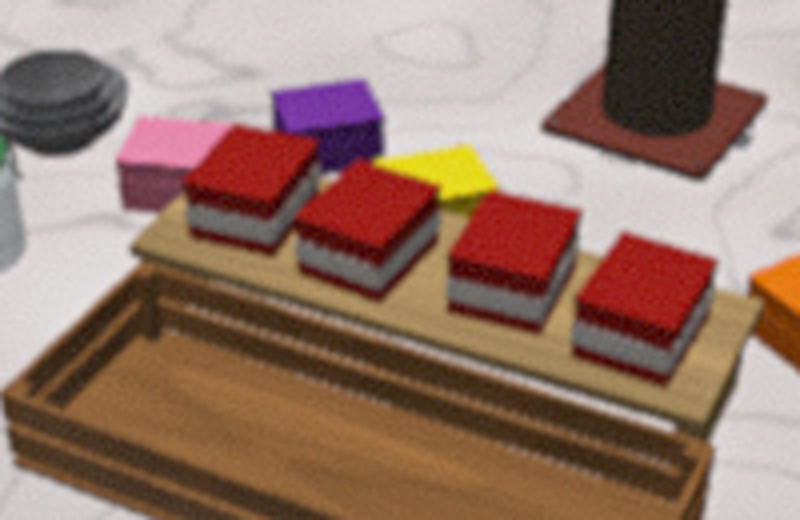

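Call:
carry_out --pt "0 0 -0.138 0 0 0 40" --pt "0 0 -0.138 0 0 0 40" --pt "0 0 -0.138 0 0 0 40" --pt "0 0 -0.138 0 0 0 40" --pt "0 0 0 0 0 0 40"

```text
clock: 1.5
ee_pos: [275.7, 560.9, 196.9]
ee_rot: [180.0, 0.0, -173.4]
force: [0.3, -0.1, 0.3]
opening: 0.636
```

```bash
cat >> h.py <<'E'
YAW=5.5
def togo(P):
    s=read_state();M=R.from_euler('xyz',s['ee_rot'],degrees=True).as_matrix()
    print('t',round(s['clock'],2),'pos',s['ee_pos'].round(1),'rot',s['ee_rot'].round(1),'F',s['force'].round(2),'open',round(s['opening']*87,1))
    print('tool shift',(M.T@(np.array(P)-s['ee_pos'])).round(1))
E
python3 -c "
from h import *
togo([407,194,197])"
```

```text
t 1.5 pos [275.7 560.9 196.9] rot [ 180.     0.  -173.4] F [ 0.29 -0.06  0.26] open 55.3
tool shift [-8.810e+01 -3.796e+02 -2.000e-01]
```

Call:
carry_out --pt "0 0 0 -9 -38 0 40" --pt "0 0 0 -9 -38 0 40" --pt "0 0 0 -9 -38 0 40" --pt "0 0 0 -9 -38 0 40" --pt "0 0 0 -9 -38 0 40" --pt "0 0 0 -9 -38 0 40" --pt "0 0 0 -9 -38 0 40" --pt "0 0 0 -9 -38 0 40" --pt "0 0 0 -9 -38 0 40" --pt "0 0 0 -7 -37 0 40" --pt "0 0 0 0 0 0 40"

```text
clock: 2.6
ee_pos: [404.4, 180.3, 197.1]
ee_rot: [179.9, 0.3, -175.8]
force: [-0.6, 0.2, 0.1]
opening: 0.456
```

Run:
```python
from h import *
togo([407,194,122])
m=camera_model('wrist');im=get_image('wrist');print(m)
cv2.imwrite('pics/w1.png',im[:,:,::-1]);
t=get_image('top');cv2.imwrite('pics/t1.png',t[:,:,::-1])
```

```text
t 2.6 pos [404.4 180.3 197.1] rot [ 179.9    0.3 -175.8] F [-0.64  0.25  0.06] open 39.7
tool shift [-3.2 13.3 75.1]
{'fx': 282.6291682653534, 'fy': 282.6291682653534, 'cx': 256.5047786212547, 'cy': 183.7217127377004, 'position': array([328.29739707, 174.14415961, 385.15069797]), 'orientation': array([ 1.63935220e+02, -1.01718228e-01,  9.41771167e+01])}
```

View pics/w1.png

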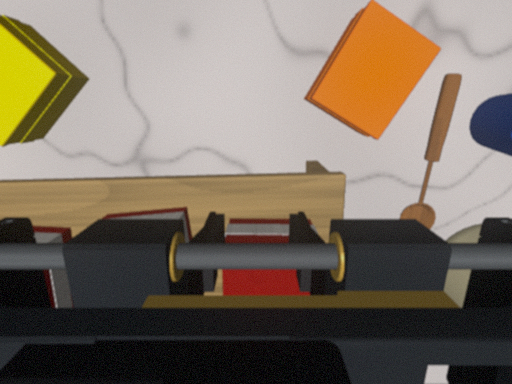

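Run:
```python
from h import *
m=camera_model('wrist');im=get_image('wrist')
for uv,z in(((224,237),166),((311,237),166),((230,220),100),((308,220),100),((5,181),100),((343,174),100),((108,217),166),((187,212),166)): print(uv,z,atz(m,uv,z).round(1))
cv2.imwrite('pics/w1z.png',cv2.resize(im[150:330,90:350],None,fx=3,fy=3,interpolation=cv2.INTER_CUBIC)[:,:,::-1])
```

```text
(224, 237) 166 [439.6 158.1 166. ]
(311, 237) 166 [434.1 232.1 166. ]
(230, 220) 100 [452.5 158.1 100. ]
(308, 220) 100 [446.2 243.  100. ]
(5, 181) 100 [426.1 -78.1 100. ]
(343, 174) 100 [392.  272.8 100. ]
(108, 217) 166 [428.5  60.9 166. ]
(187, 212) 166 [419.1 126.4 166. ]
```

View pics/w1z.png

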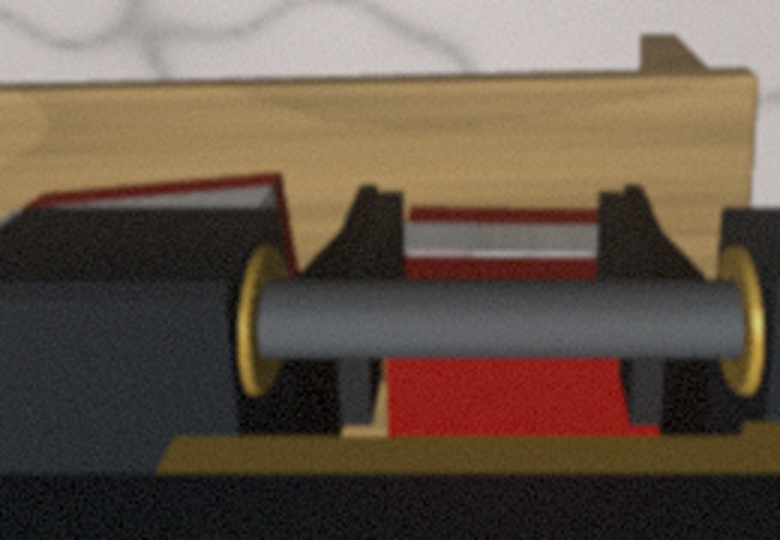

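The wrist view shows the first tin's near bottom edge at row 220, about x=448, which agrees with the top camera. I'll descend in front of it and nudge slowly.

Call:
carry_out --pt "0 0 0 0 7 25 40" --pt "0 0 0 0 7 25 40" --pt "0 0 0 0 0 25 40" --pt "0 0 0 0 0 0 40" --pt "0 0 0 0 0 0 40" --pt "0 0 0 0 0 0 40"

```text
clock: 3.35
ee_pos: [401.8, 206.5, 122.7]
ee_rot: [179.6, 0.5, -175.3]
force: [0.4, -0.5, -0.4]
opening: 0.457
```

Call:
carry_out --pt "0 0 0 -5 0 0 40" --pt "0 0 0 -5 0 0 40" --pt "0 0 0 -5 0 0 40" --pt "0 0 0 -5 0 0 40" --pt "0 0 0 -2 0 0 40" --pt "0 0 0 -2 0 0 40" --pt "0 0 0 0 0 0 40"

```text
clock: 4.05
ee_pos: [431.4, 209.6, 127.6]
ee_rot: [179.5, 0.9, -175.4]
force: [0.1, 0.1, -0.2]
opening: 0.462
```

Call:
carry_out --pt "0 0 0 0 -11 5 40" --pt "0 0 0 0 0 0 40"

```text
clock: 4.25
ee_pos: [432.0, 197.8, 121.8]
ee_rot: [179.6, 0.9, -175.3]
force: [0.4, -0.1, 1.0]
opening: 0.456
```

Call:
carry_out --pt "0 0 0 -2 0 0 40" --pt "0 0 0 -2 0 0 40" --pt "0 0 0 -2 0 0 40"

```text
clock: 4.55
ee_pos: [436.4, 197.5, 121.2]
ee_rot: [179.6, 0.6, -175.4]
force: [-9.3, -0.8, 7.1]
opening: 0.461
```

Call:
carry_out --pt "0 0 0 -2 0 0 40" --pt "0 0 0 -2 0 0 40"

```text
clock: 4.75
ee_pos: [436.1, 197.4, 121.1]
ee_rot: [179.6, 0.0, -175.4]
force: [-10.4, -2.3, 9.0]
opening: 0.462
```

Call:
carry_out --pt "0 0 0 -2 0 0 40" --pt "0 0 0 -2 0 0 40"

```text
clock: 4.95
ee_pos: [435.6, 197.4, 121.2]
ee_rot: [179.7, -0.6, -175.4]
force: [-9.6, -1.9, 7.1]
opening: 0.464
```

The tin at y≈+200 resists about 10 N without moving, so it is full. I'll back off and go to the second.

Call:
carry_out --pt "0 0 0 15 0 0 40" --pt "0 0 0 15 0 0 40" --pt "0 0 0 -4 -33 0 40" --pt "0 0 0 -4 -33 0 40" --pt "0 0 0 -4 -33 0 40" --pt "0 0 0 -4 -30 0 40" --pt "0 0 0 0 0 0 40" --pt "0 0 0 0 0 0 40"

```text
clock: 5.75
ee_pos: [433.3, 65.5, 122.1]
ee_rot: [179.7, -0.4, -175.2]
force: [-1.7, 1.3, -0.1]
opening: 0.46
```

Run:
```python
from h import *
togo([425,66,122])
m=camera_model('wrist');im=get_image('wrist')
cv2.imwrite('pics/w2.png',im[:,:,::-1])
t=get_image('top');mt=camera_model('top')
k,l,st,c=cv2.connectedComponentsWithStats(redmask(t))
for i in range(1,k):
    if st[i,4]>60: print(c[i].round(1),atz(mt,c[i],166).round())
```

```text
t 5.75 pos [433.3  65.5 122.1] rot [ 179.7   -0.4 -175.2] F [-1.73  1.28 -0.12] open 40.0
tool shift [8.2 1.2 0.2]
[293.3 187.7] [ 530. -187.  166.]
[261.5 188.1] [529. -60. 166.]
[194.2 194.6] [504. 206. 166.]
```

View pics/w2.png

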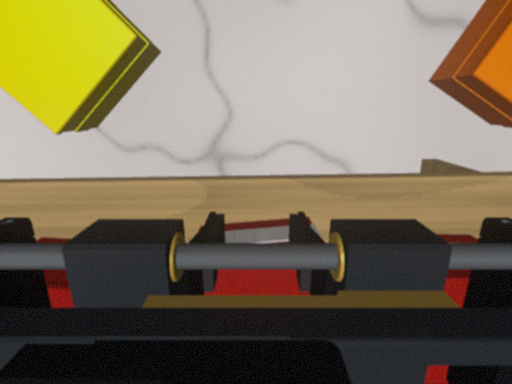

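Call:
carry_out --pt "0 0 0 -2 0 0 40" --pt "0 0 0 -2 0 0 40"

```text
clock: 6.05
ee_pos: [434.5, 67.5, 121.9]
ee_rot: [179.7, -0.8, -174.9]
force: [-8.6, -2.9, 7.4]
opening: 0.455
```

Call:
carry_out --pt "0 0 0 -2 0 0 40" --pt "0 0 0 -2 0 0 40"

```text
clock: 6.25
ee_pos: [435.6, 69.0, 122.0]
ee_rot: [179.8, -1.2, -174.6]
force: [-5.8, -2.6, 6.1]
opening: 0.457
```

Call:
carry_out --pt "0 0 0 -2 0 0 40" --pt "0 0 0 -2 0 0 40"

```text
clock: 6.45
ee_pos: [436.9, 70.6, 122.1]
ee_rot: [179.9, -1.5, -174.4]
force: [-6.7, -2.0, 6.1]
opening: 0.456
```

Call:
carry_out --pt "0 0 0 -2 0 0 40" --pt "0 0 0 -2 0 0 40"

```text
clock: 6.65
ee_pos: [437.8, 71.9, 122.0]
ee_rot: [180.0, -2.0, -174.1]
force: [-9.2, -4.4, 5.6]
opening: 0.459
```

Second tin also resists at 6–9 N: full. On to the third.

Call:
carry_out --pt "0 0 0 15 0 0 40" --pt "0 -0.03 0 15 0 0 40" --pt "0 0 0 0 -30 0 40" --pt "0 0 0 0 -30 0 40" --pt "0 0 0 -4 -30 0 40" --pt "0 0 0 -4 -30 0 40" --pt "0 0 0 0 -10 0 40" --pt "0 0 0 0 0 0 40" --pt "0 0 0 0 0 0 40"

```text
clock: 7.55
ee_pos: [431.6, -53.6, 123.5]
ee_rot: [179.8, 0.1, -173.2]
force: [0.2, 0.6, -0.9]
opening: 0.465
```

Run:
```python
from h import *
togo([455,-65,122])
t=get_image('top');mt=camera_model('top')
k,l,st,c=cv2.connectedComponentsWithStats(redmask(t))
for i in range(1,k):
    if st[i,4]>60: print(c[i].round(1),st[i,4],atz(mt,c[i],166).round())
```

```text
t 7.55 pos [431.6 -53.6 123.5] rot [ 1.798e+02  1.000e-01 -1.732e+02] F [ 0.19  0.55 -0.88] open 40.5
tool shift [-21.9 -14.1   1.4]
[293.5 187.6] 567 [ 530. -188.  166.]
[262.6 179.6] 189 [563. -65. 166.]
[226.3 194. ] 557 [506.  80. 166.]
[195.1 195.2] 576 [501. 203. 166.]
```

Call:
carry_out --pt "0 0 0.03 -7 -7 1 40" --pt "0 0 0 -7 -6 0 40" --pt "0 0 0 -3 0 0 40" --pt "0 0 0 0 0 0 40"

```text
clock: 8.0
ee_pos: [451.5, -62.6, 122.3]
ee_rot: [179.8, 0.1, -174.8]
force: [0.3, 0.2, 0.1]
opening: 0.463
```

Call:
carry_out --pt "0 0 0 -2 0 0 40" --pt "0 0 0 -2 0 0 40" --pt "0 0 0 -2 0 0 40"

```text
clock: 8.3
ee_pos: [457.6, -61.7, 122.0]
ee_rot: [179.8, 0.0, -174.8]
force: [-0.7, -0.0, -0.3]
opening: 0.457
```

Call:
carry_out --pt "0 0 0 -2 0 0 40" --pt "0 0 0 -2 0 0 40" --pt "0 0 0 -2 0 0 40"

```text
clock: 8.6
ee_pos: [463.7, -61.1, 121.9]
ee_rot: [179.8, -0.0, -174.8]
force: [-1.0, -1.1, 1.2]
opening: 0.463
```

Call:
carry_out --pt "0 0 0 -2 0 0 40" --pt "0 0 0 -2 0 0 40" --pt "0 0 0 -2 0 0 40"

```text
clock: 8.9
ee_pos: [469.6, -60.8, 122.0]
ee_rot: [179.8, -0.1, -174.8]
force: [-0.9, -0.7, 0.3]
opening: 0.459
```

Call:
carry_out --pt "0 0 0 -3 0 0 40" --pt "0 0 0 -3 0 0 40" --pt "0 0 0 -3 0 0 40"

```text
clock: 9.2
ee_pos: [479.2, -59.9, 122.0]
ee_rot: [179.8, -0.1, -174.8]
force: [-1.8, 0.1, 1.1]
opening: 0.455
```

Run:
```python
from h import *
togo([620,-50,122])
t=get_image('scene');mt=camera_model('scene')
k,l,st,c=cv2.connectedComponentsWithStats(redmask(t))
for i in range(1,k):
    if st[i,4]>60: print(c[i].round(1),st[i,4],atz(mt,c[i],166).round())
cv2.imwrite('pics/s3.png',cv2.resize(t[130:310,130:370],None,fx=3,fy=3)[:,:,::-1])
```

```text
t 9.2 pos [479.2 -59.9 122. ] rot [ 1.798e+02 -1.000e-01 -1.748e+02] F [-1.77  0.15  1.08] open 39.6
tool shift [-141.1   -2.9   -0.3]
[212.4 171.8] 422 [ 543. -181.  166.]
[239.5 184.5] 499 [558. -52. 166.]
[277.8 190.7] 500 [520.  81. 166.]
[311.  201.8] 540 [517. 205. 166.]
```

View pics/s3.png

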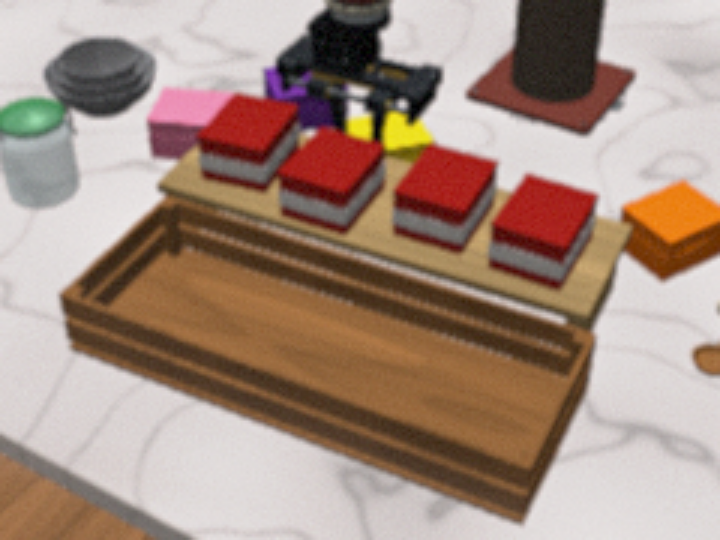

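The third tin slid about 15 mm at under 2 N, so it's empty. I'll push it over.

Call:
carry_out --pt "0 0 0 -7 0 0 40" --pt "0 0 0 -7 0 0 40" --pt "0 0 0 -7 0 0 40" --pt "0 0 0 -7 0 0 40" --pt "0 0 0 -7 0 0 40" --pt "0 0 0 -7 0 0 40" --pt "0 0 0 -7 0 0 40" --pt "0 0 0 -7 0 0 40"

```text
clock: 10.05
ee_pos: [540.3, -54.0, 121.8]
ee_rot: [179.8, -0.1, -174.8]
force: [-1.6, -0.6, 1.2]
opening: 0.457
```

Run:
```python
from h import *
togo([610,-50,122])
t=get_image('scene')
cv2.imwrite('pics/s4.png',cv2.resize(t[130:310,130:370],None,fx=3,fy=3)[:,:,::-1])
```

```text
t 10.05 pos [540.3 -54.  121.8] rot [ 1.798e+02 -1.000e-01 -1.748e+02] F [-1.57 -0.58  1.17] open 39.8
tool shift [-69.8  -2.3  -0.3]
```

View pics/s4.png

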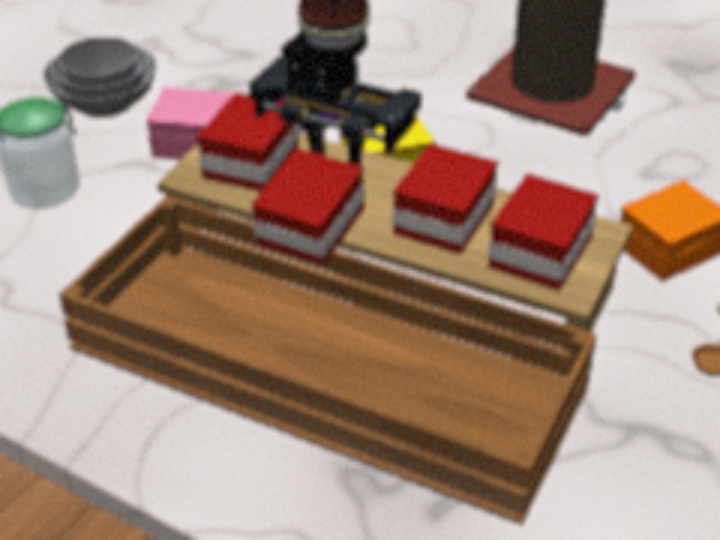

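It is sliding straight and overhanging the edge. I'll continue.

Call:
carry_out --pt "0 0 0 -8 0 0 40" --pt "0 0 0 -8 0 0 40" --pt "0 0 0 -8 0 0 40" --pt "0 0 0 -8 0 0 40" --pt "0 0 0 -8 0 0 40" --pt "0 0 0 -8 0 0 40" --pt "0 0 0 -8 0 0 40" --pt "0 0 0 -8 0 0 40" --pt "0 0 0 -8 0 0 40"

```text
clock: 11.0
ee_pos: [619.8, -46.8, 121.6]
ee_rot: [179.8, 0.1, -174.8]
force: [-0.6, 0.1, 0.2]
opening: 0.456
```

Run:
```python
from h import *
togo([610,-50,122])
t=get_image('scene')
cv2.imwrite('pics/s5.png',cv2.resize(t[130:310,130:370],None,fx=3,fy=3)[:,:,::-1])
```

```text
t 11.0 pos [619.8 -46.8 121.6] rot [ 1.798e+02  1.000e-01 -1.748e+02] F [-0.56  0.08  0.16] open 39.6
tool shift [10.1 -2.3 -0.4]
```

View pics/s5.png

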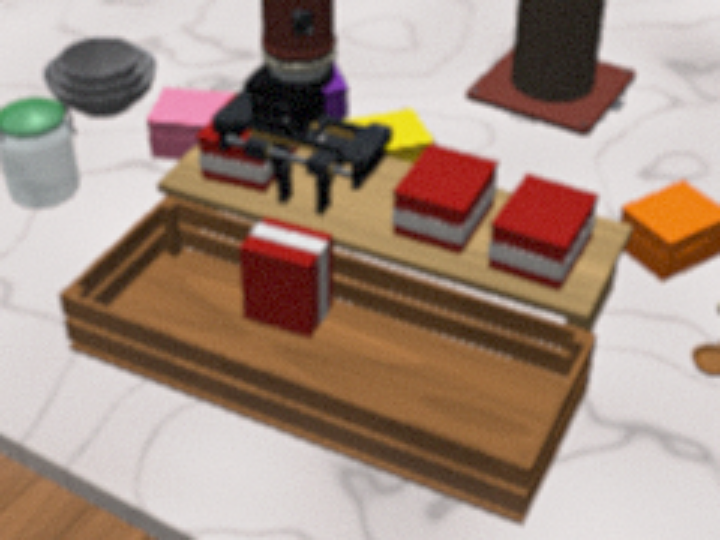

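The third tin is in the crate, standing on its end at crop (287,280). I'll retract and go to the fourth.

Call:
carry_out --pt "0 0 0 25 0 0 40" --pt "0 0 0 30 0 0 40" --pt "0 0 0 30 0 0 40" --pt "0 0 0 30 0 0 40" --pt "0 0 0 30 0 0 40" --pt "0 0 0 30 0 0 40" --pt "0 0 0 17 0 0 40" --pt "0 0 0 0 0 0 40" --pt "0 0 0 0 0 0 40"

```text
clock: 11.95
ee_pos: [425.3, -64.6, 120.8]
ee_rot: [179.8, 0.3, -174.8]
force: [-0.5, -0.1, 0.2]
opening: 0.462
```

Call:
carry_out --pt "0 0 0 0 -30 0 40" --pt "0 0 0 0 -30 0 40" --pt "0 0 0 0 -30 0 40" --pt "0 0 0 0 -30 0 40" --pt "0 0 0 0 0 0 40" --pt "0 0 0 0 0 0 40"

```text
clock: 12.55
ee_pos: [443.6, -189.1, 121.8]
ee_rot: [179.9, 0.5, -174.6]
force: [0.7, -0.7, -0.8]
opening: 0.46
```

Run:
```python
from h import *
togo([455,-195,122])
t=get_image('top');mt=camera_model('top')
k,l,st,c=cv2.connectedComponentsWithStats(redmask(t))
for i in range(1,k):
    if st[i,4]>60: print(c[i].round(1),st[i,4],atz(mt,c[i],166).round())
cv2.imwrite('pics/t6.png',cv2.resize(t[100:260,150:350],None,fx=4,fy=4)[:,:,::-1])
t=get_image('scene')
cv2.imwrite('pics/s6.png',cv2.resize(t[130:310,130:370],None,fx=3,fy=3)[:,:,::-1])
```

```text
t 12.55 pos [ 443.6 -189.1  121.8] rot [ 179.9    0.5 -174.6] F [ 0.67 -0.71 -0.8 ] open 40.0
tool shift [-10.8  -7.   -0.1]
[257.1 156.3] 107 [659. -44. 166.]
[258.4 167.4] 71 [614. -49. 166.]
[286.7 181.1] 145 [ 557. -161.  166.]
[226.6 194.4] 579 [504.  78. 166.]
[195.1 195.2] 576 [501. 203. 166.]
```

View pics/t6.png

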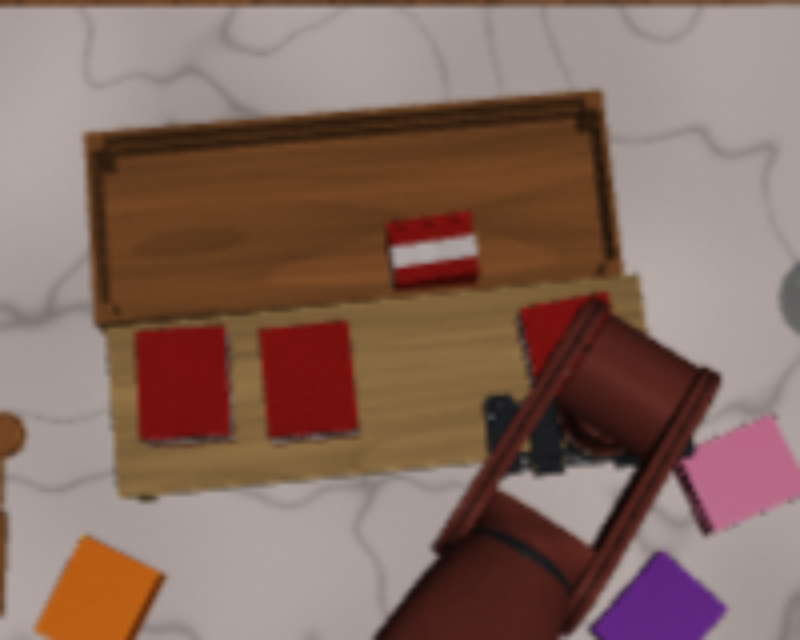

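View pics/s6.png

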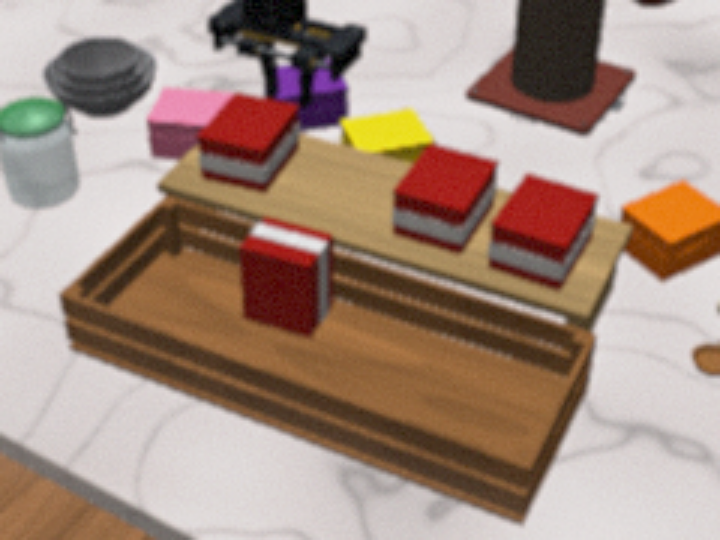

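The third tin stands steady on its end in the crate, and the first two have barely moved. Now I'll nudge the fourth.

Call:
carry_out --pt "0 0 -0.03 -4 -6 0 40" --pt "0 0 0 -4 0 0 40" --pt "0 0 0 -4 0 0 40" --pt "0 0 0 -3 0 0 40" --pt "0 0 0 -3 0 0 40"

```text
clock: 13.15
ee_pos: [463.1, -187.7, 121.7]
ee_rot: [179.8, 0.5, -172.6]
force: [-1.9, -0.5, -0.4]
opening: 0.462
```

Call:
carry_out --pt "0 0 0 -3 0 0 40" --pt "0 0 0 -3 0 0 40" --pt "0 0 0 -3 0 0 40"

```text
clock: 13.45
ee_pos: [472.0, -185.6, 121.7]
ee_rot: [179.8, 0.4, -172.5]
force: [-1.7, -0.3, 0.2]
opening: 0.461
```

Call:
carry_out --pt "0 0 0 -3 0 0 40" --pt "0 0 0 -3 0 0 40" --pt "0 0 0 -3 0 0 40"

```text
clock: 13.75
ee_pos: [481.5, -184.6, 121.6]
ee_rot: [179.8, 0.4, -172.6]
force: [-2.0, -0.3, 0.4]
opening: 0.465
```

Run:
```python
from h import *
togo([620,-175,122])
t=get_image('scene');mt=camera_model('scene')
k,l,st,c=cv2.connectedComponentsWithStats(redmask(t))
for i in range(1,k):
    if st[i,4]>60: print(c[i].round(1),st[i,4],atz(mt,c[i],166).round())
cv2.imwrite('pics/s7.png',cv2.resize(t[130:310,130:370],None,fx=3,fy=3)[:,:,::-1])
```

```text
t 13.75 pos [ 481.5 -184.6  121.6] rot [ 179.8    0.4 -172.6] F [-2.05 -0.31  0.41] open 40.4
tool shift [-138.6   -8.4    0.5]
[209.2 173.7] 430 [ 559. -184.  166.]
[277.8 190.6] 489 [519.  81. 166.]
[311.  201.7] 530 [516. 205. 166.]
[221.8 224.4] 509 [768.  18. 166.]
```

View pics/s7.png

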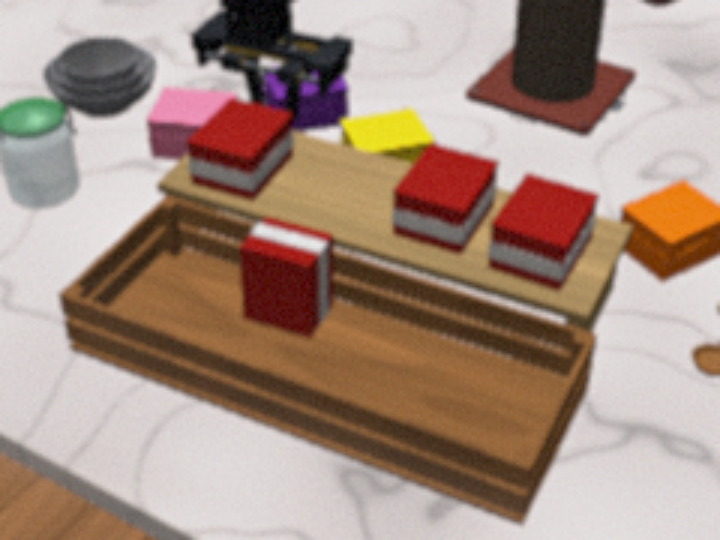

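The fourth tin also slides at 2 N, so it's empty. I'll recentre and push it over.

Call:
carry_out --pt "0 0 0 6 0 0 40" --pt "0 0 0.02 0 -10 0 40" --pt "0 0 0 -7 0 0 40" --pt "0 0 0 -7 -1 0 40" --pt "0 0 0 -7 -1 0 40" --pt "0 0 0 -7 -1 0 40" --pt "0 0 0 -7 -1 0 40" --pt "0 0 0 -7 -1 0 40" --pt "0 0 0 -7 -1 0 40" --pt "0 0 0 -7 0 0 40"

```text
clock: 14.8
ee_pos: [537.9, -196.5, 121.8]
ee_rot: [179.8, 0.4, -173.8]
force: [-1.8, -0.1, 1.7]
opening: 0.461
```

Run:
```python
from h import *
togo([630,-175,122])
t=get_image('scene')
cv2.imwrite('pics/s8.png',cv2.resize(t[130:310,130:370],None,fx=3,fy=3)[:,:,::-1])
```

```text
t 14.8 pos [ 537.9 -196.5  121.8] rot [ 179.8    0.4 -173.8] F [-1.83 -0.13  1.69] open 40.1
tool shift [-93.9  11.4   0.5]
```

View pics/s8.png

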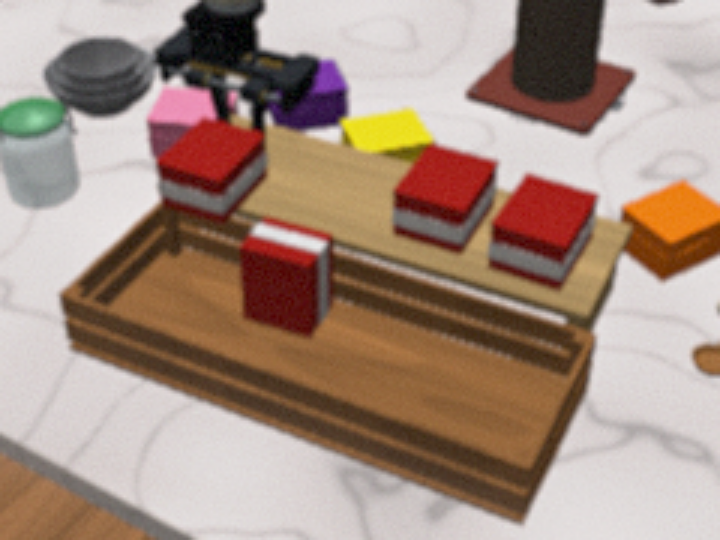

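Run:
```python
from h import *
m=camera_model('scene')
for uv in((214,119),(267,137),(232,180),(162,160)):
    p=(130+uv[0]/3,130+uv[1]/3); print(uv,atz(m,p,166).round())
# crate rim corners at crop: near-right corner (165,208), far right (65,293)
for uv in((165,208),(65,293),(592,340)): print('crate',atz(m,(130+uv[0]/3,130+uv[1]/3),85).round())
t=get_image('top');cv2.imwrite('pics/t9.png',cv2.resize(t[100:260,220:350],None,fx=4,fy=4)[:,:,::-1])
```

```text
(214, 119) [ 553. -225.  166.]
(267, 137) [ 551. -146.  166.]
(232, 180) [ 645. -129.  166.]
(162, 160) [ 656. -223.  166.]
crate [ 648. -235.   85.]
crate [ 830. -229.   85.]
crate [591. 305.  85.]
```

View pics/t9.png

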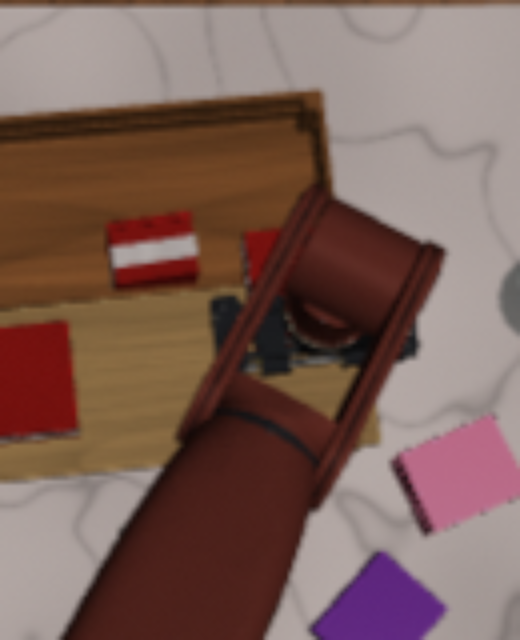

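Run:
```python
from h import *
m=camera_model('top')
f=lambda u,v,z:atz(m,(220+u/4,100+v/4),z).round()
print('tin front left',f(246,232,166),'crate far right outer',f(322,93,85),'inner',f(316,105,85),'wall lower',f(328,180,85))
print('L3 tin',f(155,225,117))
togo([530,-197,200])
```

```text
tin front left [ 652. -142.  166.] crate far right outer [ 829. -234.   85.] inner [ 815. -227.   85.] wall lower [ 731. -238.   85.]
L3 tin [673. -52. 117.]
t 14.9 pos [ 538.5 -196.3  121.9] rot [ 179.8    0.5 -173.8] F [ 1.09 -0.38  0.12] open 40.3
tool shift [  7.9   0.5 -78.2]
```

Measured, the fourth tin is centred near (601,-192). That is too close to the crate's end wall at y≈-231, so I'll shift it sideways by about 22 mm before dropping it.

Call:
carry_out --pt "0 0 0 10 0 0 20" --pt "0 0 0 0 0 -30 0" --pt "0 0 0 0 0 -30 0" --pt "0 0 0 0 0 -25 0" --pt "0 0 0 0 0 0 0" --pt "0 0 0 0 -27 0 0" --pt "0 0 0 -20 -25 0 0" --pt "0 0 0 -20 -25 0 0" --pt "0 0 0 -22 0 0 0" --pt "0 0 0 0 0 0 0" --pt "0 0 0 0 0 0 0"

```text
clock: 16.0
ee_pos: [590.9, -268.7, 202.3]
ee_rot: [179.5, 0.1, -173.8]
force: [-0.1, 1.1, 0.6]
opening: 0.005
```

Run:
```python
from h import *
togo([600,-266,122])
t=get_image('top');cv2.imwrite('pics/t10.png',cv2.resize(t[100:260,220:350],None,fx=4,fy=4)[:,:,::-1])
t=get_image('wrist');cv2.imwrite('pics/w10.png',t[:,:,::-1])
```

```text
t 16.0 pos [ 590.9 -268.7  202.3] rot [ 1.795e+02  1.000e-01 -1.738e+02] F [-0.11  1.15  0.63] open 0.4
tool shift [-9.2  1.1 80.3]
```

View pics/t10.png

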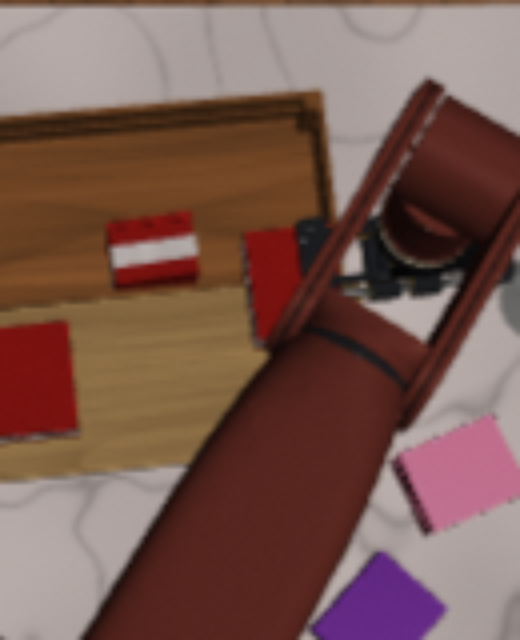

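View pics/w10.png

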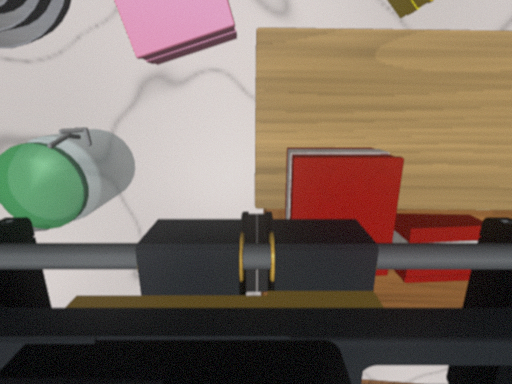

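Call:
carry_out --pt "0 0 0 -3 0 27 0" --pt "0 0 0 -3 0 27 0" --pt "0 0 0 -3 0 26 0" --pt "0 0 0 0 0 0 0" --pt "0 0 0 0 0 0 0"

```text
clock: 16.6
ee_pos: [597.8, -266.1, 123.3]
ee_rot: [179.7, 0.2, -173.8]
force: [-0.3, -0.2, 0.5]
opening: 0.005
```

Call:
carry_out --pt "0 0 0 0 4 0 0" --pt "0 0 0 0 4 0 0" --pt "0 0 0 0 4 0 0" --pt "0 0 0 0 4 0 0" --pt "0 0 0 0 0 0 0"

```text
clock: 17.1
ee_pos: [597.8, -249.9, 129.7]
ee_rot: [179.9, 0.6, -173.8]
force: [-0.1, -0.8, -0.3]
opening: 0.006
```

Call:
carry_out --pt "0 0 0 0 4 5 0" --pt "0 0 0 0 4 2 0" --pt "0 0 0 0 4 1 0" --pt "0 0 0 0 4 1 0" --pt "0 0 0 0 0 0 0"

```text
clock: 17.6
ee_pos: [597.0, -234.1, 121.5]
ee_rot: [-179.9, 0.8, -173.8]
force: [0.1, -0.0, -0.5]
opening: 0.003
```

Run:
```python
from h import *
togo([598,-230,122])
t=get_image('top');cv2.imwrite('pics/t11.png',cv2.resize(t[100:260,220:350],None,fx=4,fy=4)[:,:,::-1])
t=get_image('scene')
cv2.imwrite('pics/s11.png',cv2.resize(t[130:310,130:370],None,fx=3,fy=3)[:,:,::-1])
```

```text
t 17.6 pos [ 597.  -234.1  121.5] rot [-179.9    0.8 -173.8] F [ 0.1  -0.01 -0.47] open 0.2
tool shift [-1.4  4.  -0.5]
```

View pics/t11.png

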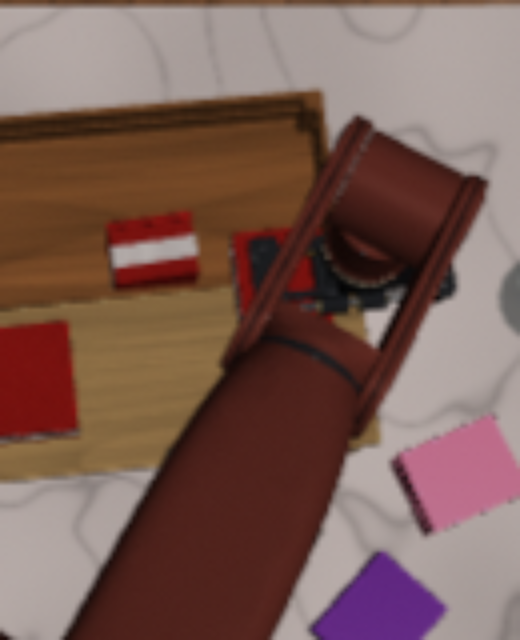

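View pics/s11.png

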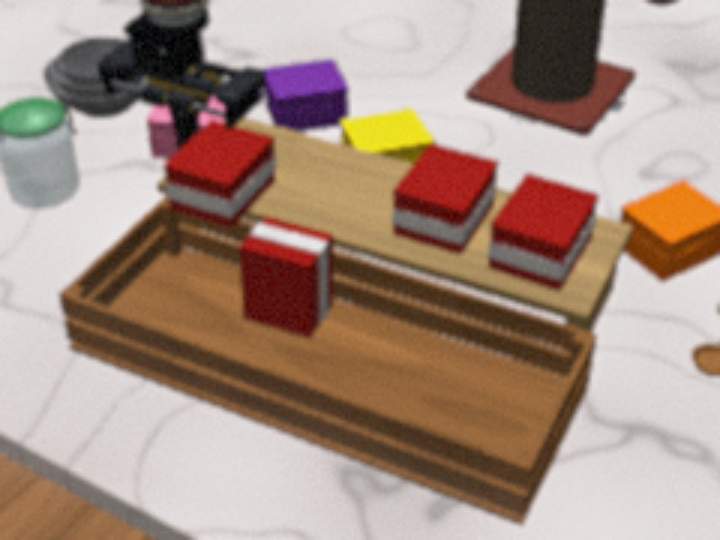

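Call:
carry_out --pt "0 0 0 0 4 0 0" --pt "0 0 0 0 4 1 0" --pt "0 0 0 0 4 1 0" --pt "0 0 0 0 2 1 0" --pt "0 0 0 0 0 0 0" --pt "0 0 0 0 -15 0 0" --pt "0 0 0 0 -15 0 0" --pt "0 0 0 0 0 -30 0" --pt "0 0 0 0 0 -30 0" --pt "0 0 0 0 0 -20 0"

```text
clock: 18.7
ee_pos: [594.4, -252.9, 193.8]
ee_rot: [179.7, 0.2, -173.9]
force: [0.1, 0.4, -0.1]
opening: 0.007
```

Run:
```python
from h import *
togo([505,-180,200])
t=get_image('top');cv2.imwrite('pics/t12.png',cv2.resize(t[100:260,220:350],None,fx=4,fy=4)[:,:,::-1])
t=get_image('wrist');cv2.imwrite('pics/w12.png',t[:,:,::-1])
print(camera_model('wrist'))
```

```text
t 18.7 pos [ 594.4 -252.9  193.8] rot [ 179.7    0.2 -173.9] F [ 0.06  0.44 -0.06] open 0.6
tool shift [81.1 82.  -6. ]
{'fx': 282.6291682653534, 'fy': 282.6291682653534, 'cx': 256.5047786212547, 'cy': 183.7217127377004, 'position': array([ 519.81369071, -262.68189658,  383.97405935]), 'orientation': array([ 1.63793513e+02, -1.63251047e-01,  9.60953665e+01])}
```

View pics/t12.png

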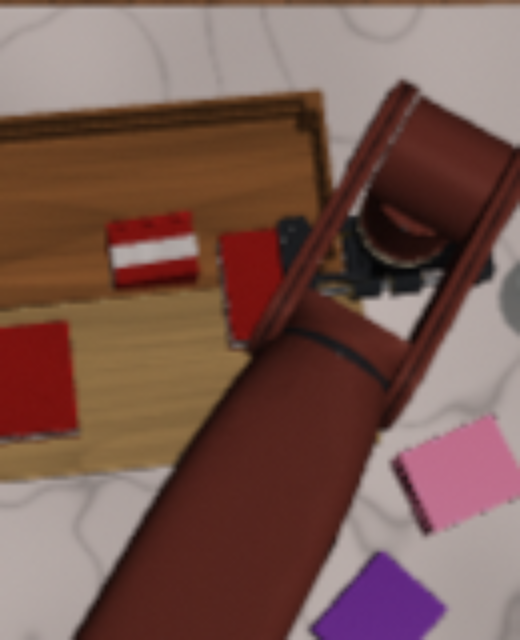

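View pics/w12.png

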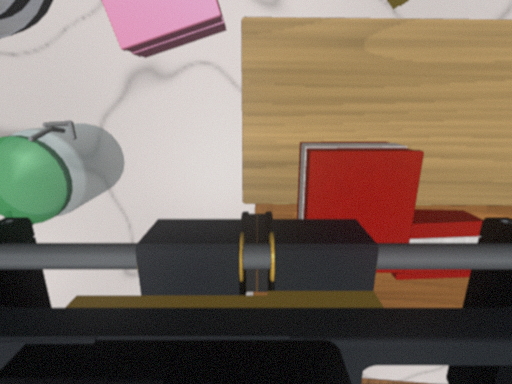

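Run:
```python
from h import *
m=camera_model('top')
f=lambda u,v,z:atz(m,(220+u/4,100+v/4),z).round()
print('FL',f(221,233,166),'RL',f(231,343,166),'L3 right top',f(198,270,117))
w=camera_model('wrist')
print('rear',atz(w,(307,150),166).round(),atz(w,(421,151),166).round())
```

```text
FL [ 651. -117.  166.] RL [ 538. -125.  166.] L3 right top [625. -96. 117.]
rear [ 551. -219.  166.] [ 543. -131.  166.]
```

The tin is now centred at about (600,-169). Going back behind it to push.

Call:
carry_out --pt "0 0 0 20 0 -8 0" --pt "0 0 0 30 0 0 20" --pt "0 0 0 30 0 0 40" --pt "0 0 0 3 20 0 40" --pt "0 0 0 0 30 0 40" --pt "0 0 0 0 30 0 40" --pt "0 0 0 0 0 0 40" --pt "0 0 0 0 0 0 40"

```text
clock: 19.6
ee_pos: [496.9, -183.6, 190.6]
ee_rot: [179.2, -0.2, -174.2]
force: [-0.1, -0.4, 0.4]
opening: 0.447
```

Run:
```python
from h import *
togo([508,-178,122])
```

```text
t 19.6 pos [ 496.9 -183.6  190.6] rot [ 179.2   -0.2 -174.2] F [-0.06 -0.44  0.36] open 38.9
tool shift [-11.9   3.6  68.6]
```

Call:
carry_out --pt "0 0 0 -3 2 25 40" --pt "0 0 0 -3 1 25 40" --pt "0 0 0 -2 0 18 40" --pt "0 0 0 0 0 0 40" --pt "0 0 0 0 0 0 40"

```text
clock: 20.1
ee_pos: [504.4, -183.4, 117.9]
ee_rot: [179.2, -0.4, -174.4]
force: [0.1, -0.0, -0.2]
opening: 0.456
```

Call:
carry_out --pt "0 0 0 -5 0 0 40" --pt "0 0 0 -5 0 0 40" --pt "0 0 0 -5 0 0 40" --pt "0 0 0 -5 0 0 40"

```text
clock: 20.5
ee_pos: [527.3, -183.5, 120.9]
ee_rot: [179.4, -0.1, -174.4]
force: [-1.5, 0.2, -0.0]
opening: 0.459
```

Call:
carry_out --pt "0 0 0 0 6 0 40" --pt "0 0 0 -7 0 0 40" --pt "0 0 0 -7 0 0 40" --pt "0 0 0 -7 0 0 40" --pt "0 0 0 -7 0 0 40" --pt "0 0 0 -7 0 0 40" --pt "0 0 0 -7 0 0 40"

```text
clock: 21.2
ee_pos: [572.7, -172.5, 122.2]
ee_rot: [179.4, -0.1, -174.4]
force: [0.6, -0.3, -0.1]
opening: 0.46
```

Call:
carry_out --pt "0 0 0 -8 0 0 40" --pt "0 0 0 -8 0 0 40" --pt "0 0 0 -8 0 0 40" --pt "0 0 0 -8 0 0 40" --pt "0 0 0 -8 0 0 40" --pt "0 0 0 -8 0 0 40" --pt "0 0 0 0 0 0 40"

```text
clock: 21.9
ee_pos: [626.2, -167.0, 121.4]
ee_rot: [179.4, -0.0, -174.4]
force: [-1.2, 0.5, 0.0]
opening: 0.459
```

Run:
```python
from h import *
togo([630,-170,122])
t=get_image('scene')
cv2.imwrite('pics/s13.png',cv2.resize(t[130:310,130:370],None,fx=3,fy=3)[:,:,::-1])
```

```text
t 21.9 pos [ 626.2 -167.   121.4] rot [ 179.4   -0.  -174.4] F [-1.16  0.5   0.05] open 39.9
tool shift [-3.5 -3.3 -0.7]
```

View pics/s13.png

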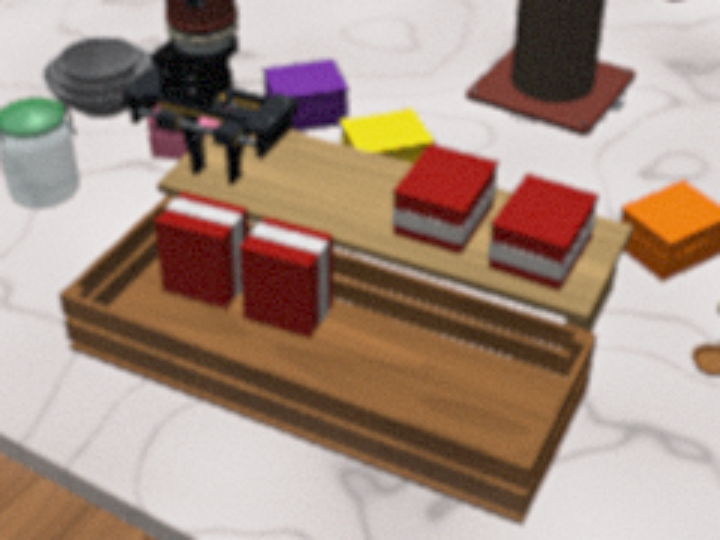

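Both empties stand on end in the crate (crop (200,250) and (287,280)). I'll retract and check.

Call:
carry_out --pt "0 0 0 20 0 0 40" --pt "0 0 0 30 0 -10 40" --pt "0 0 0 30 0 -25 40" --pt "0 0 0 30 0 -30 40" --pt "0 0 0 30 0 -30 40" --pt "0 0 0 40 0 -20 40" --pt "0 0 0 40 0 0 40" --pt "0 0 0 0 0 0 40" --pt "0 0 0 0 0 0 40"

```text
clock: 22.85
ee_pos: [396.5, -190.1, 240.1]
ee_rot: [179.5, -0.2, -174.4]
force: [0.4, 0.3, -0.8]
opening: 0.461
```

Run:
```python
from h import *
togo([630,-170,122])
t=get_image('top');cv2.imwrite('pics/t14.png',cv2.resize(t[100:250,160:350],None,fx=4,fy=4)[:,:,::-1])
mt=camera_model('top')
k,l,st,c=cv2.connectedComponentsWithStats(redmask(t))
for i in range(1,k):
    if st[i,4]>60: print(c[i].round(1),st[i,4],atz(mt,c[i],166).round())
s=get_image('scene');cv2.imwrite('pics/s14.png',cv2.resize(s[180:260,170:270],None,fx=7,fy=7)[:,:,::-1])
```

```text
t 22.85 pos [ 396.5 -190.1  240.1] rot [ 179.5   -0.2 -174.4] F [ 0.42  0.29 -0.75] open 40.1
tool shift [-234.8   -3.8  117.2]
[284.2 153.6] 106 [ 670. -154.  166.]
[257.1 156.3] 107 [659. -44. 166.]
[286.1 164.5] 71 [ 625. -160.  166.]
[258.5 167.3] 71 [614. -49. 166.]
[226.7 194.4] 578 [504.  78. 166.]
[195.1 195.2] 576 [501. 203. 166.]
```

View pics/t14.png

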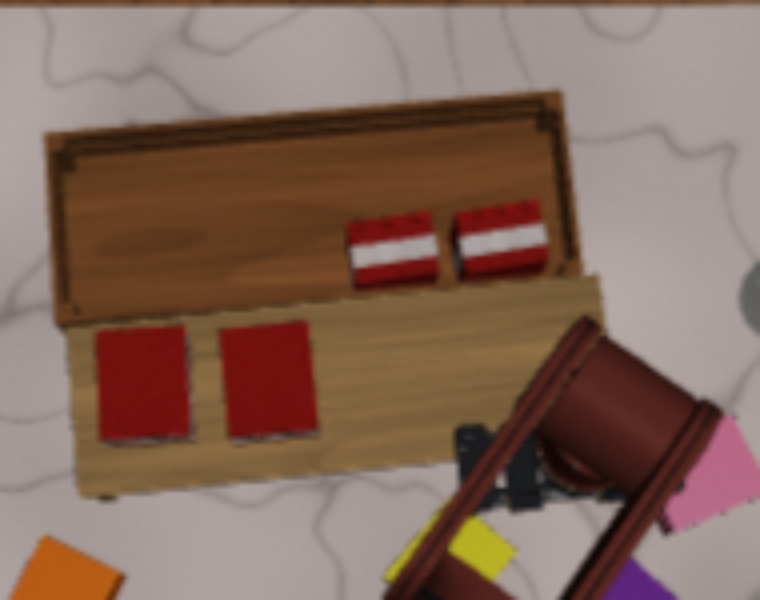

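View pics/s14.png

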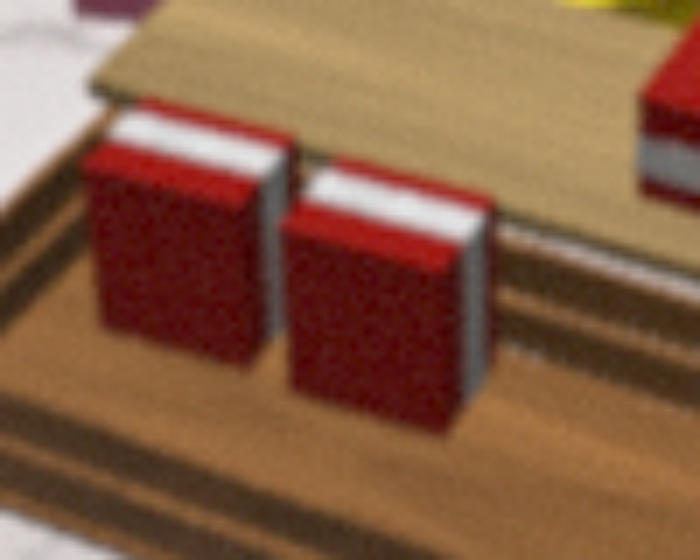

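Run:
```python
from h import *
a=camera_model('top');b=camera_model('scene')
c=np.array([705,30,0]) 
for u,v in(((285,159.5),(197.9,201.1)),((258.5,162.5),(226.4,209.3))):
    print(tri(a,u,b,v))
f=lambda u,v:atz(a,(160+u/4,100+v/4),85)
C=np.mean([f(46,133),f(562,93),f(582,275),f(58,325)],0);print('crate c',C.round())
```

```text
(array([ 660.21726315, -161.81059509,  113.89405306]), np.float64(1.4569864882465555))
(array([646.86457194, -50.29398983, 114.76101012]), np.float64(1.1383530780331699))
crate c [704.  35.  85.]
```

Run:
```python
from h import *
t=get_image('top');cv2.imwrite('pics/t15.png',t[:,:,::-1])
b=cv2.imread('pics/top0.png')[:,:,::-1]
print({n:int(cv2.absdiff(t,b)[r[0]:r[1],r[2]:r[3]].mean()) for n,r in dict(kettle=(160,215,80,145),jar=(150,190,345,380),bowls=(200,245,360,402),spoon=(200,258,143,158),cup=(228,254,98,142)).items()})
print(job_done())
```

```text
{'kettle': 3, 'jar': 3, 'bowls': 2, 'spoon': 3, 'cup': 10}
the job is handed in; nothing more can be done
None
```

View pics/t15.png

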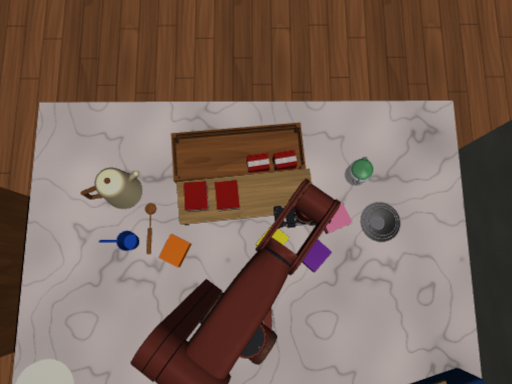

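The two empty tins are in the crate and the two full ones are still on the shelf. I handed the job in at about 23 s of the 72 s allowed.

- **Which tins:** I nudged all four. The two at y ≈ +203 and +76 mm resisted with about 6–10 N, so they are full. The two at y ≈ −60 and −187 mm slid at about 1–2 N, so they are empty.
- **Extra step:** the last tin was lined up too close to the crate's end wall. I shifted it about 22 mm sideways on the shelf before pushing it off.
- **Empty tins:** both stand on end in the crate, with tops measured at 114–115 mm, so their middles are at about 59 mm. They sit about 60 mm off the crate's centre line, on the shelf side, inside the walls.
- **Full tins:** one did not measurably move. The other shows a 3–4 mm shift. Both look upright.
- **Bystanders:** the kettle, jar, bowls and spoon look unchanged in the top view. The cup's region differed more (10 against 2–3), probably because the gripper hung over it in the first picture. In the last picture it is in its place.
- **Robot:** the gripper is clear of everything at z = 240 mm.
- **Not checked:** how hard each tin presses on the crate cannot be measured from here.

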